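Slide the pepper mill back to its place on the rail

TASK

Push the tall pepper mill along the pine shelf, with the fingers low on its body so that it slides upright and never tips, until it stands on its empty round blue spot, right back against the low wooden rail and centred on the spot from side to side. Only push it: do not pick it up or lift it. Leave everything else where it stands, and end with the robot clear of everything.

Things in the scene. Friction and masses are not known exactly. Their poses are not given: they have to be found in the camera images.
- mill: Dark wooden pepper mill with a steel neck band and a small steel ball on top, loose, about 0.27 to 0.5 kg. 227 mm tall, round; the lowest 60 mm are a straight cylinder 56 mm in diameter, above it a waist 36 mm in diameter at 105 mm, a head 52 mm in diameter at 177 mm. Top-heavy: pushed much above 40 mm it may tip, pushed at 15 to 35 mm it slides. Origin: centre of its underside, z axis up through its top.
- spot: The mill's place: a flat blue disc 68 mm in diameter, painted on the shelf. Origin: its centre, at shelf height. Its x axis points level and square towards the rail (to the robot's left, within 8 degrees), its y axis along the rail towards the robot. The rail's face is 31 mm from the origin along +x: the mill touching it has its axis at x = 3 mm. It may be the near, middle or far place.
- rail: Low pine strip fixed to the shelf left of the mill, running roughly away from the robot, 310 mm long, 14 mm thick, 30 mm high. Origin: at the middle of three places, at shelf height, 31 mm in front of the strip's face; axes as those of the blue spot. The places are at y = -98, 0 and 98 mm; the jar and the tin take two, the blue spot is the third.
- jar: Bystander: small glass storage jar with an aluminium twist cap, 60 mm in diameter, 64 mm tall, loose, standing at a place on the rail. Origin: centre of its underside.
- tin: Bystander: green spice tin with a steel lid, 60 mm in diameter, 60 mm tall, loose, standing at a place on the rail. Origin: centre of its underside.
- bowl: Bystander: stainless steel bowl, 170 mm across the rim, 60 mm high, loose, well to the right of the mill, at the back. Origin: centre of its underside.
- ring: Bystander: red silicone pot holder ring lying flat, 150 mm outside, 90 mm inside, 9 mm high, loose, to the right of the mill. Origin: centre of its underside.
- shaker: Bystander: white ceramic salt shaker with a steel top, 40 mm in diameter, 71 mm tall, loose, to the left of the rail, behind it. At the far left corner of the shelf stands a fixed cream rice bin 270 mm tall, at the far right corner a fixed toaster 182 mm tall, both well away from the work. Origin: centre of its underside.
Not all that is in view belongs to the job. There is more than one size of the mill; the job needs the smallest.

How it is judged:
At the end, for the whole second after the job is handed in: The mill stands upright (within 0.05 rad) and at rest on the shelf, within 9 mm of touching the rail, and within 14 mm of the blue spot's centre measured along the rail (x of mill in the frame of spot above -0.006 m and y of mill in the frame of spot between -0.014 and 0.014 m and angle between mill's own z axis and vertical below 0.05 rad and height (world z) of mill below 0.004 m and linear speed of mill below 0.01 m/s).
It fails at once if the mill is tipped (leans more than 0.25 rad) (angle between mill's own z axis and vertical above 0.25 rad).
It fails at once if the mill is lifted (its underside centre more than 8 mm above the shelf) (height (world z) of mill above 0.008 m).
It fails at once if the mill is pushed high on its body (pressed with over 1 N while the grasp point between the fingers is above 90 mm) (contact force between the fingers and mill above 1 N and height (world z) of the grasp point above 0.09 m).
It fails at once if the jar or the tin is moved more than 12 mm (distance of any of jar, tin from where it was at the start of the episode above 0.012 m).
It fails at once if the bowl, the pot holder ring or the salt shaker is moved more than 12 mm (distance of any of bowl, ring, shaker from where it was at the start of the episode above 0.012 m).
It also fails if it takes over 69 s, if anything falls off the work surface, if the arm or the gripper's body presses on something with over 40 N, if the wrist force passes 120 N, or if a joint passes its speed limit or range.

ROBOT

A 6-joint arm with a two-finger parallel gripper is mounted at the origin on the work surface. World frame = base frame: x ahead of the robot, y to its left, z up, the work surface at z = 0. Lengths are in m, angles in rad, forces in N, time in s.
With the tool pointing down it reaches from about 0.35 to 0.775 m from the base axis. Payload 5.5 kg.
Tool frame: the origin (TCP) lies at the very end of the fingers, on their centre line; the grasp point (between the pads) lies 19 mm behind it; x points along the fingers, y is the direction in which the jaws open and shut, and the axes are right-handed (so a half turn about x gives the same grasp; the last joint's range is limited). The gripper opens to 85 mm and grips with 20 to 120 N. Pads are 22 mm wide; open, the fingers measure 114 mm over their backs; the gripper's body (76 mm by 85 mm) begins 54 mm behind the grasp point. The pads swing forward as they close: fully open they stand 13 mm farther back than shut.
Start: joints at [-1.253, 0.313, 0.046, 1.304, 0, 1.431], TCP at [0.254, -0.516, 0.231] pointing down, gripper open.
Joint ranges: [-2.76, 2.76], [-0.86, 1.69], [-1.03, 1.26], [-2.2, 2.34], [-1.47, 1.5], [-3.14, 3.14]. Speed limits (rad/s): [2.57, 2.57, 3.14, 3.14, 3.14, 3.14].

INTERFACE

Orientations are given as a unit quaternion [w, x, y, z].
In Python, from workcell import env gives the robot as it stands.
- The arm moves only by the tool drive_tool, never from a script. Its argument "plan" is a list that holds one entry, the list of rows, each a list of 7 numbers: the shift along the tool's x, y, z in cm, then the turn, a rotation vector about the tool's x, y, z in degrees, then the opening, from 0 (shut) to 1 (fully open). In form: [[[tx, ty, tz, wx, wy, wz, fingers], ...]]. A call has exactly 5 rows; each row shifts and turns the commanded pose from where the row before left it, along the tool's axes as they then stand; what a row does not reach is not made up. A row lasts 1/12 s, in which the tool goes at most 41.7 mm and 7.16 degrees, less where a joint would pass 70% of its speed; a pose out of reach is approached as far as the arm can. A call with a gripper value outside its range is refused whole. The fingers move at their own pace and stop on an object; "squeeze" is the grip in N (left out, the last holds). Time passes only in rows, so rows that do not move let the fingers close, or fill a call up. It gives the time, the measured TCP pose, the force and the opening at its end, in the units of the state.
- env.get_state(): the state, without advancing time (a new reading comes with each control period).
- env.read_camera(name): name is "side" or "top"; returns the picture (420x560x3 uint8, red, green, blue); there is no depth.
- env.camera_model(name): a dict with "camera_matrix" (3x3 intrinsics, pixels), "camera_from_world" (4x4, takes a point from world to camera coordinates). Camera axes: x right, y down, z forward; pixel columns grow to the right and rows downward; lengths in m; the calibration is good to about 2 mm. A picture is of the moment at which its call begins. camera_model takes no time and is no camera call.
- env.hand_in(): hands the job in, once; it reports no verdict.
The state is a dict: "clock": time; "joint_pos": joint angles; "qvel": joint speeds; "tau": joint torques, N m; "tcp_pos": TCP position; "orientation": TCP orientation; "wrist_force": force on the tool from outside, world axes, zero at the start; "ft_torque": the same for the moment, N m; "finger_gap": finger opening in m.
Only numpy, scipy, OpenCV 4.12 (cv2) and the standard library are available. Lean on these libraries where they do the work, as an engineer would, in place of code of your own. Each camera call takes 0.05 s, during which the arm holds its last target.

## Working session

There is one attempt and no reset: what is moved stays moved. The work goes in short steps, Python scripts to look and compute and a tool call to move; the robot and the scene stay as the last step left them, time stands still between calls to the robot, and variables do not carry over. Pictures are saved under pics/ and viewed, and the job is handed in when it is done.

Besides the shell and the picture viewer there is one more tool, called after "Call:" as a command line: name --argument value ..., lists and objects as JSON in quotes. drive_tool: Moves the arm, as the interface text tells. Its arguments: {"type":"object","properties":{"plan":{"type":"array","items":{"type":"array","items":{"type":"array","items":{"type":"number"}}}},"squeeze":{"type":"number"}},"required":["plan"]}

```bash
ls; mkdir -p pics; python3 - <<'E'
from workcell import env
import cv2,numpy as np
print(env.get_state())
for n in("side","top"):
    im=env.read_camera(n); cv2.imwrite(f"pics/{n}0.png",im[:,:,::-1]); m=env.camera_model(n); print(n,m)
E
```

```text
pics
{'clock': 0.0, 'joint_pos': array([-1.25261065e+00,  3.13992876e-01,  4.49676453e-02,  1.30357595e+00,
        8.73514531e-07,  1.43121895e+00]), 'qvel': array([ 0.0002226 , -0.00041925, -0.00126808,  0.0012306 , -0.00066784,
        0.0013809 ]), 'tau': array([ 1.13152277e-03, -4.80627608e+01,  2.98532850e+01,  1.93736394e-02,
        7.16635464e-05,  5.14498311e-06]), 'tcp_pos': array([ 0.25396038, -0.51531294,  0.2304085 ]), 'orientation': array([-0.15979864, -0.6886091 , -0.16106983,  0.68872231]), 'wrist_force': array([0.0074581 , 0.20231826, 0.58477527]), 'ft_torque': array([ 0.0149598 , -0.03498256,  0.01275552]), 'finger_gap': 0.08545205750664434}
side {'camera_matrix': array([[502.70971403,   0.        , 279.81411402],
       [  0.        , 502.70971403, 210.40112048],
       [  0.        ,   0.        ,   1.        ]]), 'camera_from_world': array([[-0.76157611, -0.64779212, -0.01916249,  0.41374355],
       [-0.45509659,  0.55561727, -0.69582796,  0.31811329],
       [ 0.46139888, -0.52120516, -0.71795282,  1.0884305 ],
       [ 0.        ,  0.        ,  0.        ,  1.        ]])}
top {'camera_matrix': array([[459.27607118,   0.        , 281.41263689],
       [  0.        , 459.27607118, 206.99609609],
       [  0.        ,   0.        ,   1.        ]]), 'camera_from_world': array([[-0.00942629, -0.99979264, -0.01805053, -0.0359246 ],
       [-0.99177563,  0.01165185, -0.12745716,  0.58110274],
       [ 0.12764105,  0.01670063, -0.99167981,  0.98347052],
       [ 0.        ,  0.        ,  0.        ,  1.        ]])}
```

View pics/side0.png

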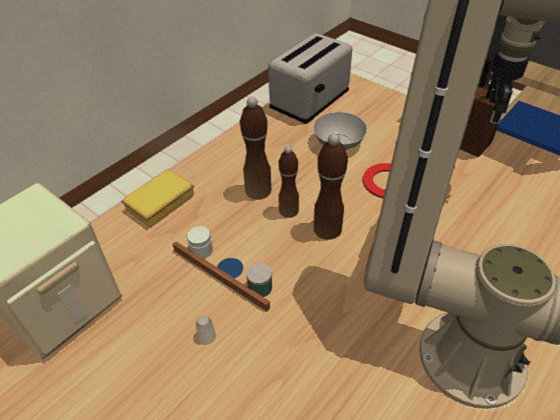

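View pics/top0.png

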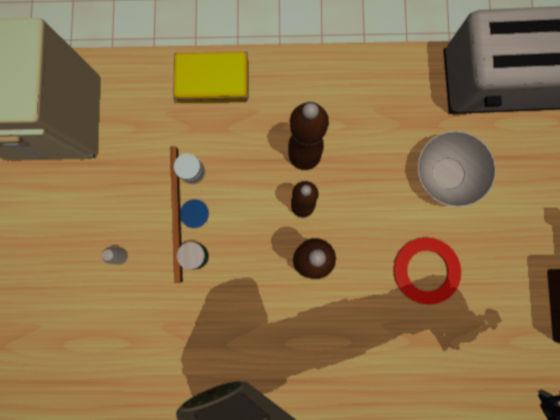

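Candidates for the mill:
- Far big mill: side (256,150), top (308,130).
- Middle small mill: side (289,183), top (304,198).
- Near big mill: side (330,190), top (315,258).

The description says smallest, so I choose the middle one. The empty blue spot is the middle place, at side (231,268) and top (194,214). Next I measure and check with a crop.

```bash
cat > h.py <<'E'
import numpy as np,cv2
from workcell import env
def ray(n,uv):
    m=env.camera_model(n);K=m["camera_matrix"];T=m["camera_from_world"];R=T[:3,:3]
    return -R.T@T[:3,3], R.T@np.linalg.solve(K,[uv[0],uv[1],1.])
def plane(n,uv,z=0):
    c,d=ray(n,uv); return c+d*(z-c[2])/d[2]
def proj(n,p):
    m=env.camera_model(n);q=m["camera_from_world"][:3]@np.append(p,1);q=m["camera_matrix"]@q;return q[:2]/q[2]
def tri(a,b):
    c1,d1=ray("side",a);c2,d2=ray("top",b)
    s=np.linalg.lstsq(np.c_[d1,-d2],c2-c1,rcond=None)[0]
    p,q=c1+d1*s[0],c2+d2*s[1];return (p+q)/2,np.linalg.norm(p-q)
def blobs(mask,amin=40):
    n,l,s,c=cv2.connectedComponentsWithStats(mask.astype(np.uint8))
    return [(i,s[i].tolist(),c[i]) for i in range(1,n) if s[i][4]>amin],l
E
python3 - <<'E'
from h import *
for n in("side","top"):
    im=cv2.imread(f"pics/{n}0.png"); h=cv2.cvtColor(im,cv2.COLOR_BGR2HSV)
    print(n,"blue")
    for i,s,c in blobs(cv2.inRange(h,(95,120,40),(125,255,255))>0)[0]: print(s,c.round(1),plane(n,c).round(4))
    print("dark")
    for i,s,c in blobs(im.max(2)<75,150)[0]: print(s,c.round(1))
    print("red")
    for i,s,c in blobs((im[:,:,2]>130)&(im[:,:,1]<60)&(im[:,:,0]<60))[0]: print(s,c.round(1))
    x0,y0,x1,y1=(165,85,365,325) if n=="side" else (150,90,350,300)
    cv2.imwrite(f"pics/crop_{n}0.png",cv2.resize(im[y0:y1,x0:x1],None,fx=2.5 if n=="side" else 2.8,fy=2.5 if n=="side" else 2.8,interpolation=cv2.INTER_CUBIC))
E
```

```text
side blue
[497, 101, 63, 54, 2036] [532.7 126.2] [ 0.2134 -0.8966  0.    ]
[218, 259, 25, 19, 305] [231.1 266.7] [0.5741 0.1541 0.    ]
dark
[437, 0, 32, 88, 919] [452.2  42.8]
[459, 0, 101, 157, 6426] [509.7  72.9]
[324, 18, 96, 35, 1018] [376.   34.2]
[282, 37, 41, 25, 216] [301.3  48.9]
[299, 43, 41, 26, 225] [318.7  55.2]
[184, 69, 86, 59, 783] [229.6  98.7]
[270, 87, 79, 37, 412] [306.4 108.9]
[421, 94, 23, 57, 534] [431.8 122.1]
[240, 105, 31, 94, 1989] [255.5 151.6]
[314, 138, 47, 101, 2384] [330.2 190.1]
[60, 151, 89, 56, 847] [101.1 179.8]
[279, 152, 19, 65, 1035] [288.1 184.9]
[407, 156, 21, 51, 447] [416.5 181.3]
[391, 212, 22, 62, 513] [401.  241.9]
[415, 241, 18, 65, 180] [422.1 284.3]
[174, 246, 95, 65, 424] [222.3 279.3]
[248, 279, 24, 18, 230] [260.9 287.6]
[437, 313, 90, 40, 727] [469.8 335.3]
[503, 345, 27, 33, 262] [517.3 362. ]
red
[363, 164, 28, 33, 392] [374.4 177.9]
top blue
[181, 200, 27, 27, 571] [193.8 213.3] [0.5731 0.1608 0.    ]
dark
[443, 15, 117, 99, 4337] [486.2  84.3]
[490, 19, 70, 15, 847] [524.8  26.3]
[493, 53, 67, 15, 813] [526.4  59.9]
[288, 104, 40, 66, 1880] [306.3 137.9]
[291, 182, 27, 35, 653] [303.2 199.8]
[293, 239, 42, 39, 1089] [313.1 258.4]
[547, 269, 13, 74, 737] [554.3 301.5]
[177, 381, 118, 39, 2948] [231.2 404.5]
[539, 390, 21, 30, 466] [549.8 405. ]
red
[394, 238, 67, 51, 1434] [426.3 260. ]
```

View pics/crop_side0.png

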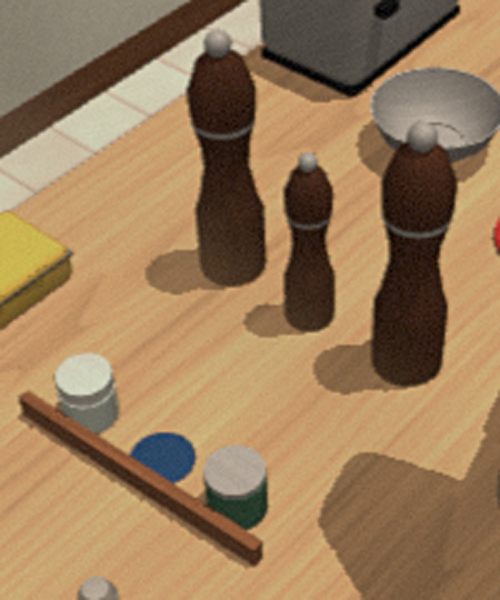

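View pics/crop_top0.png

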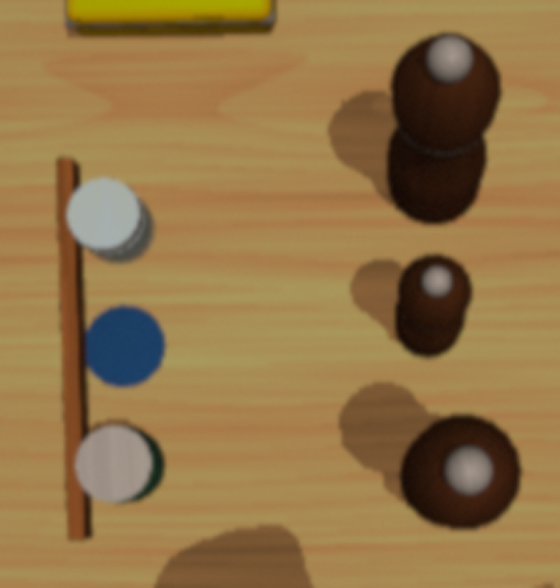

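```bash
python3 - <<'E'
from h import *
im=cv2.imread("pics/top0.png")
for k,(a,b) in {"small ball":((287.8,149),(306.1,190.4)),"near ball":((333.8,139),(317.6,257.7)),"far ball":((252,102.5),(310.7,110.8))}.items(): print(k,[np.round(v,4) for v in tri(a,b)])
# rail top-face mask
h=cv2.cvtColor(im,cv2.COLOR_BGR2HSV); roi=im[145:285,165:190].astype(int)
for r in (155,180,215,245,275): print(r,[(c,im[r,c,::-1].tolist()) for c in range(167,188,1)] if r in(155,215) else '')
# base of small mill
def baseest(n,z0):
    m=(im.max(2)<75)
d=cv2.imread("pics/side0.png").max(2)<75
n,l=cv2.connectedComponents(d.astype(np.uint8)); L=l==l[185,288]; ys,xs=np.nonzero(L)
for y in range(195,217,2): print(y,xs[ys==y].min(),xs[ys==y].max(),end=' | ')
print()
d=im.max(2)<75
n,l=cv2.connectedComponents(d.astype(np.uint8)); L=l==l[205,303]; ys,xs=np.nonzero(L)
for y in range(182,217,2): print(y,xs[ys==y].min(),xs[ys==y].max(),end=' | ')
E
```

```text
small ball [array([ 0.5877, -0.0902,  0.2199]), np.float64(0.0012)]
near ball [array([ 0.4634, -0.104 ,  0.3034]), np.float64(0.0002)]
far ball [array([ 0.7095, -0.0974,  0.3011]), np.float64(0.0001)]
155 [(167, [167, 137, 83]), (168, [166, 136, 82]), (169, [156, 125, 74]), (170, [129, 91, 50]), (171, [118, 70, 34]), (172, [122, 69, 32]), (173, [129, 73, 35]), (174, [132, 74, 35]), (175, [119, 67, 32]), (176, [75, 42, 19]), (177, [61, 43, 28]), (178, [102, 88, 65]), (179, [154, 141, 108]), (180, [166, 159, 131]), (181, [167, 165, 146]), (182, [167, 170, 158]), (183, [166, 172, 160]), (184, [166, 172, 159]), (185, [166, 173, 162]), (186, [167, 174, 167]), (187, [166, 174, 168])]
180 
215 [(167, [167, 143, 85]), (168, [167, 143, 85]), (169, [167, 144, 86]), (170, [167, 143, 85]), (171, [160, 133, 77]), (172, [144, 103, 55]), (173, [137, 82, 39]), (174, [133, 76, 37]), (175, [126, 72, 34]), (176, [124, 69, 33]), (177, [110, 63, 28]), (178, [69, 38, 17]), (179, [47, 28, 22]), (180, [42, 39, 53]), (181, [32, 57, 89]), (182, [27, 61, 97]), (183, [26, 62, 97]), (184, [28, 62, 98]), (185, [26, 61, 97]), (186, [26, 62, 98]), (187, [28, 63, 99])]
245 
275 
195 279 297 | 197 279 297 | 199 279 297 | 201 279 297 | 203 280 297 | 205 279 297 | 207 280 297 | 209 280 297 | 211 280 297 | 213 281 296 | 215 283 294 | 
182 301 309 | 184 297 312 | 186 295 314 | 188 293 316 | 190 293 316 | 192 292 317 | 194 292 317 | 196 292 317 | 198 292 316 | 200 291 315 | 202 291 315 | 204 291 314 | 206 291 314 | 208 292 313 | 210 292 312 | 212 294 311 | 214 296 309 | 216 299 306 |
```

```bash
python3 - <<'E'
from h import *
im=cv2.imread("pics/top0.png").astype(int)
sub=(im[:,:,1]<100)&(im[:,:,2]>100)&(im[:,:,2]-im[:,:,1]>35); 
m=np.zeros(sub.shape,bool); m[140:290,165:185]=sub[140:290,165:185]
bl,l=blobs(m,200); print([(s,c) for _,s,c in bl])
i=max(bl,key=lambda t:t[1][4])[0]; ys,xs=np.nonzero(l==i)
P=[]
for y in range(ys.min()+2,ys.max()-1): P.append(plane("top",(xs[ys==y].mean(),y),.03)[:2])
vx,vy,x0,y0=cv2.fitLine(np.float32(P),cv2.DIST_HUBER,0,.001,.001).ravel()
d=np.array([vx,vy]); d=d if d[0]<0 else -d   # spot y: toward robot
ex=np.array([-d[1],d[0]]); ex=ex if ex[1]>0 else -ex
mid=np.array([x0,y0]); s=plane("top",(193.8,213.3))[:2]
print("ends",P[0],P[-1],"ey",d,"ex",ex,"angle deg",np.degrees(np.arctan2(-ex[0],ex[1])),"spot->rail centre",ex@(mid-s),"expect 38")
# ends of rail middle
q=(P[0]+P[-1])/2; print("rail mid",q, "spot y rel",d@(s-q))
mill=np.array([.587,-.090]); print("mill in spot",ex@(mill-s),d@(mill-s))
for p in([*mill,0],[*mill,.06],[*mill,.18],[*mill,.22]): print(proj("side",p).round(1),proj("top",p).round(1))
# jar lid/tin lid centres
for k,uv,z in(("jar",(187,167),.064),("tin",(191,255.5),.06)):
    p=plane("top",uv,z)[:2]; print(k,p,ex@(p-s),d@(p-s))
E
```

```text
[([170, 147, 10, 136, 731], array([174.36525308, 215.2749658 ]))]
ends [0.71801863 0.20552074] [0.42230006 0.19049113] ey [-0.9985811  -0.05325209] ex [-0.05325209  0.9985811 ] angle deg 3.0525637 spot->rail centre 0.03765096370129198 expect 38
rail mid [0.57015935 0.19800594] spot y rel -0.0010043196503531678
mill in spot -0.2511649633170247 -0.00047551926960436226
[288.8 210.7] [302.5 206.1]
[288.6 195.4] [303.3 202.5]
[288.3 161.5] [305.1 193.9]
[288.2 149.1] [305.8 190.5]
jar [0.66813348 0.16387338] -0.001972325237161118 -0.09501316848701684
tin [0.47489109 0.15287471] -0.002664828985724152 0.09854073794829825
```

```bash
cat >> h.py <<'E'
from scipy.spatial.transform import Rotation as R
S=np.array([.573,.161,0]); EX=np.array([-.0533,.9986,0]); EY=np.array([-.9986,-.0533,0]); UP=np.array([0,0,1.])
MILL=np.array([.587,-.090,0])
def Rt(th):   # tool x down, leaning so that the body is back along -EX
    a=np.radians(th); X=-UP*np.cos(a)+EX*np.sin(a)
    return X
def cur():
    s=env.get_state();q=s["orientation"];return s,np.array(s["tcp_pos"]),R.from_quat([q[1],q[2],q[3],q[0]])
def todo(th,pos,sgn=None):
    s,p,r=cur();X=Rt(th);M=r.as_matrix()
    for sg in((1,-1) if sgn is None else(sgn,)):
        Y=sg*EY;Z=np.cross(X,Y);T=R.from_matrix(np.c_[X,Y,Z])
        rv=np.degrees((r.inv()*T).as_rotvec())
        print("sgn",sg,"rot deg",rv.round(1),np.linalg.norm(rv).round(1),"| shift now-tool cm",(M.T@(pos-p)*100).round(2),"| shift target-tool cm",(T.as_matrix().T@(pos-p)*100).round(2))
    print("t",round(s["clock"],2),"tcp",p.round(4),"X",M[:,0].round(3),"Y",M[:,1].round(3),"q",np.round(s["joint_pos"],3),"F",np.round(s["wrist_force"],1),"gap",round(s["finger_gap"],4),"| tcp in spot",np.round([(p-S)@EX,(p-S)@EY],4))
E
python3 -c "
from h import *
todo(30,np.append((MILL-EX*.10)[:2],.23))
print(MILL-EX*.1, 'ring',plane('top',(427.5,270)),'bowl',plane('top',(456,169),.06))"
```

```text
sgn 1 rot deg [110.2 -19.4 -29.5] 115.7 | shift now-tool cm [  0.08 -14.24 -44.74] | shift target-tool cm [ 15.39 -35.52  26.56]
sgn -1 rot deg [-65.2  26.4 -17.4] 72.5 | shift now-tool cm [  0.08 -14.24 -44.74] | shift target-tool cm [ 15.39  35.52 -26.56]
t 0.1 tcp [ 0.254  -0.5154  0.2305] X [-0.     0.002 -1.   ] Y [ 0.442 -0.897 -0.002] q [-1.253  0.314  0.045  1.304  0.     1.431] F [ 0.5 -1.   0.5] gap 0.0853 | tcp in spot [-0.6584  0.3546]
[ 0.59233 -0.18986  0.     ] ring [ 0.43866375 -0.36881082  0.        ] bowl [ 0.65670921 -0.4236943   0.06      ]
```

Call:
drive_tool --plan '[[[0, 0, 0, -6.8, 0, 0, 0.3], [0, 0, 0, -6.8, 0, 0, 0.3], [0, 0, 0, -6.8, 0, 0, 0.3], [0, 0, 0, -6.8, 0, 0, 0.3], [0, 0, 0, -6.8, 0, 0, 0.3]]]'

```text
clock: 0.52
tcp_pos: [0.254, -0.5155, 0.2308]
orientation: [0.356, 0.611, 0.357, -0.611]
wrist_force: [0.6, -0.0, -0.0]
finger_gap: 0.0267
```

Call:
drive_tool --plan '[[[0, 0, 0, -6.8, 0, 0, 0.3], [0, 0, 0, -6.8, 0, 0, 0.3], [0, 0, 0, -6.8, 0, 0, 0.3], [0, 0, 0, -6.8, 0, 0, 0.3], [0, 0, 0, -6.8, 0, 0, 0.3]]]'

```text
clock: 0.93
tcp_pos: [0.254, -0.5155, 0.2307]
orientation: [0.519, 0.48, 0.52, -0.48]
wrist_force: [-0.7, -0.7, 0.4]
finger_gap: 0.0257
```

```bash
python3 -c "
from h import *
todo(30,np.append((MILL-EX*.10)[:2],.23),-1)"
```

```text
sgn -1 rot deg [ 1.5 29.9  0.4] 30.0 | shift now-tool cm [  0.1   36.32 -29.77] | shift target-tool cm [ 15.42  35.52 -26.56]
t 0.93 tcp [ 0.254  -0.5155  0.2307] X [-0.     0.001 -1.   ] Y [ 0.997  0.08  -0.   ] q [-1.253  0.314  0.045  1.304 -0.     0.239] F [-0.7 -0.7  0.4] gap 0.0257 | tcp in spot [-0.6586  0.3546]
```

Call:
drive_tool --plan '[[[0, 2.4, -2.0, 0, 0, 0, 0.3], [0, 2.4, -2.0, 0, 0, 0, 0.3], [0, 2.4, -2.0, 0, 0, 0, 0.3], [0, 2.4, -2.0, 0, 0, 0, 0.3], [0, 2.4, -2.0, 0, 0, 0, 0.3]]]'

```text
clock: 1.35
tcp_pos: [0.367, -0.406, 0.2308]
orientation: [0.518, 0.481, 0.518, -0.481]
wrist_force: [0.9, -0.6, -0.9]
finger_gap: 0.0255
```

Call:
drive_tool --plan '[[[0, 2.4, -2.0, 0, 0, 0, 0.3], [0, 2.4, -2.0, 0, 0, 0, 0.3], [0, 2.4, -2.0, 0, 0, 0, 0.3], [0, 2.4, -2.0, 0, 0, 0, 0.3], [0, 2.4, -2.0, 0, 0, 0, 0.3]]]'

```text
clock: 1.77
tcp_pos: [0.4795, -0.2973, 0.2309]
orientation: [0.518, 0.481, 0.518, -0.481]
wrist_force: [0.2, -0.2, -0.6]
finger_gap: 0.0256
```

```bash
python3 -c "
from h import *
todo(30,np.append((MILL-EX*.10)[:2],.23),-1)
for n in('side','top'): cv2.imwrite(f'pics/{n}1.png',env.read_camera(n)[:,:,::-1])"
```

```text
sgn -1 rot deg [ 1.1 30.   0.3] 30.0 | shift now-tool cm [ 0.09 12.05 -9.88] | shift target-tool cm [ 5.14 11.84 -8.72]
t 1.77 tcp [ 0.4795 -0.2973  0.2309] X [-0.001  0.    -1.   ] Y [ 0.997  0.074 -0.001] q [-0.697  0.293  0.017  1.296 -0.     0.8  ] F [ 0.2 -0.2 -0.6] gap 0.0256 | tcp in spot [-0.4527  0.1178]
```

View pics/side1.png

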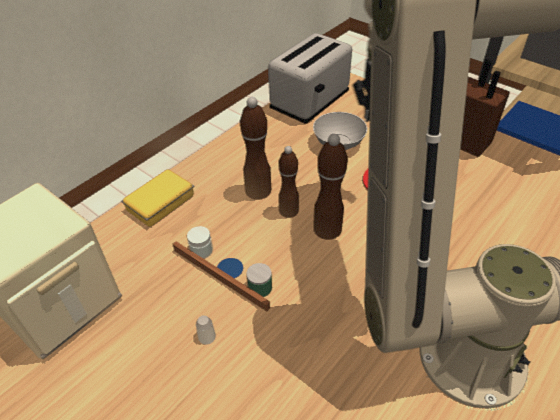

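View pics/top1.png

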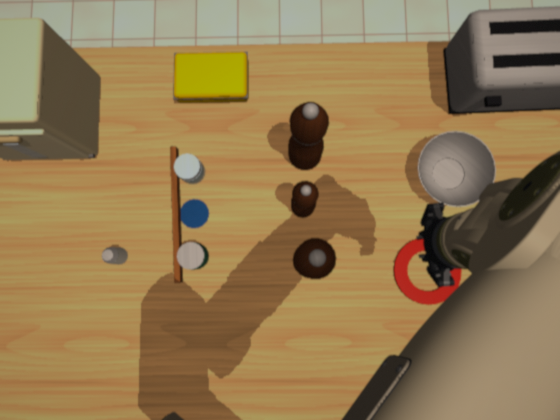

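The side view shows the arm's upper link at columns 370-470 and the forearm high in the top-right corner, well above the 0.30 m tall mills. In the top view the gripper is at (437,245), above the ring, and the target corridor is clear.

Call:
drive_tool --plan '[[[0, 2.4, -2.0, 0, 0, 0, 0.3], [0, 2.4, -2.0, 0, 0, 0, 0.3], [0, 2.4, -2.0, 0, 0, 0, 0.3], [0, 2.4, -2.0, 0, 0, 0, 0.3], [0, 2.4, -2.0, 0, 0, 0, 0.3]]]'

```text
clock: 2.28
tcp_pos: [0.5913, -0.1897, 0.2309]
orientation: [0.518, 0.481, 0.518, -0.482]
wrist_force: [0.5, -0.7, 0.2]
finger_gap: 0.0259
```

Call:
drive_tool --plan '[[[0, 0, 0, 0.2, 6, 0, 0.3], [0, 0, 0, 0.2, 6, 0, 0.3], [0, 0, 0, 0.2, 6, 0, 0.3], [0, 0, 0, 0.2, 6, 0, 0.3], [0, 0, 0, 0.2, 6, 0, 0.3]]]'

```text
clock: 2.7
tcp_pos: [0.5911, -0.1908, 0.232]
orientation: [0.361, 0.595, 0.631, -0.343]
wrist_force: [-0.0, -0.3, -0.2]
finger_gap: 0.0254
```

```bash
python3 -c "
from h import *
todo(30,np.append((MILL-EX*.10)[:2],.017),-1)
for n in('side','top'): cv2.imwrite(f'pics/{n}2.png',env.read_camera(n)[:,:,::-1])"
```

```text
sgn -1 rot deg [ 0.1 -0.2  0.2] 0.3 | shift now-tool cm [18.62  0.19 10.74] | shift target-tool cm [18.66  0.13 10.67]
t 2.7 tcp [ 0.5911 -0.1908  0.232 ] X [-0.031  0.502 -0.864] Y [ 0.998  0.056 -0.003] q [-0.633  0.67   0.496  1.753  0.397  0.809] F [-0.  -0.3 -0.2] gap 0.0254 | tcp in spot [-0.3523  0.0007]
```

View pics/side2.png

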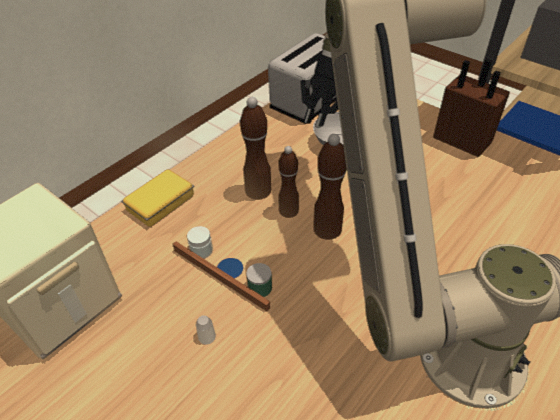

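View pics/top2.png

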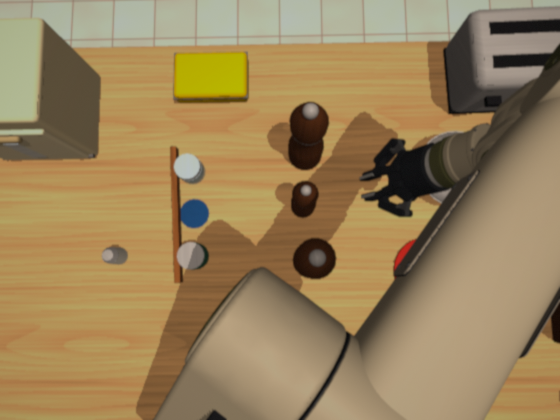

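Call:
drive_tool --plan '[[[1.5, 0, 0.86, 0, 0, 0, 0.3], [1.5, 0, 0.86, 0, 0, 0, 0.3], [1.5, 0, 0.86, 0, 0, 0, 0.3], [1.5, 0, 0.86, 0, 0, 0, 0.3], [1.5, 0, 0.86, 0, 0, 0, 0.3]]]'

```text
clock: 3.22
tcp_pos: [0.5906, -0.1899, 0.1448]
orientation: [0.364, 0.593, 0.63, -0.345]
wrist_force: [-0.1, -0.2, 0.1]
finger_gap: 0.0255
```

Call:
drive_tool --plan '[[[1.5, 0, 0.86, 0, 0, 0, 0.3], [1.5, 0, 0.86, 0, 0, 0, 0.3], [1.5, 0, 0.86, 0, 0, 0, 0.3], [1.5, 0, 0.86, 0, 0, 0, 0.3], [1.0, 0, 0.58, 0, 0, 0, 0.3]]]'

```text
clock: 3.63
tcp_pos: [0.5898, -0.1893, 0.0633]
orientation: [0.363, 0.593, 0.63, -0.345]
wrist_force: [-0.3, -0.2, 0.4]
finger_gap: 0.0259
```

```bash
python3 -c "
from h import *
todo(30,np.append((MILL-EX*.08)[:2],.017),-1)
for n in('side','top'): cv2.imwrite(f'pics/{n}3.png',env.read_camera(n)[:,:,::-1])"
```

```text
sgn -1 rot deg [0.1 0.1 0.4] 0.4 | shift now-tool cm [4.98 0.28 0.63] | shift target-tool cm [4.98 0.25 0.64]
t 3.63 tcp [ 0.5898 -0.1893  0.0633] X [-0.033  0.497 -0.867] Y [ 0.998  0.058 -0.005] q [-0.63   0.744  0.213  1.393  0.392  0.813] F [-0.3 -0.2  0.4] gap 0.0259 | tcp in spot [-0.3507  0.0019]
```

View pics/top3.png

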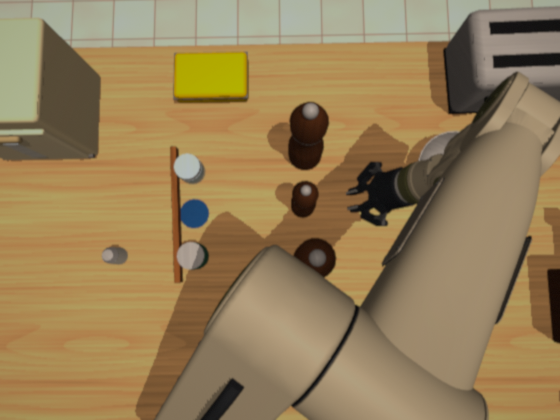

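View pics/side3.png

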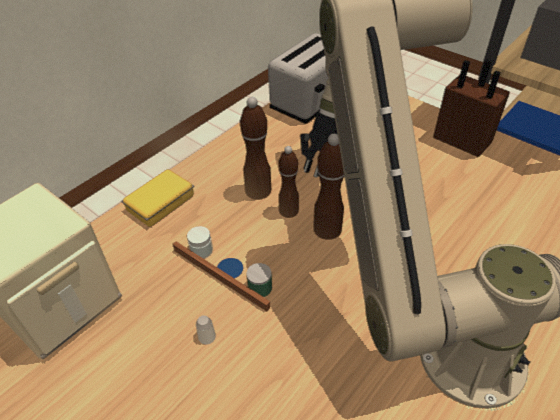

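```bash
python3 -c "
from h import *
for a,b in(((335,25),(240,300)),((335,25),(250,290)),((335,25),(260,270))): print(tri(a,b))"
```

```text
(array([ 0.41900925, -0.01359356,  0.61964305]), np.float64(0.0021530705953929515))
(array([ 0.42677046, -0.02294188,  0.61385545]), np.float64(0.0044029020697202315))
(array([ 0.44090046, -0.03462306,  0.60564398]), np.float64(0.014536245361758376))
```

```bash
cat > fk.py <<'E'
from h import *
from scipy.optimize import least_squares
D=[([-1.2526,.314,.045,1.3036,0,1.431],[.25396,-.5153,.2304],[0,.002,-1]),
([-.697,.293,.017,1.296,0,.8],[.4795,-.2973,.2309],[-.001,0,-1]),
([-.633,.67,.496,1.753,.397,.809],[.5911,-.1908,.2320],[-.031,.502,-.864]),
([-.630,.744,.213,1.393,.392,.813],[.5898,-.1893,.0633],[-.033,.497,-.867])]
s,p,r=cur(); D.append((list(s["joint_pos"]),p,r.as_matrix()[:,0]))
def W(P,q):
    L6,d,A,H,L1,L2,L4=P; a=q[1];b=q[1]-q[2];c=b+q[3]  # c=pi/2 -> wrist link down
    el=(A+L1*np.sin(a),H+L1*np.cos(a)); w4=(el[0]+L2*np.cos(b),el[1]-L2*np.sin(b))
    return el,w4,(w4[0]+L4*np.cos(c),w4[1]-L4*np.sin(c))
def res(P):
    o=[]
    for q,p,X in D:
        w=np.array(p)-P[0]*np.array(X); c,s=np.cos(q[0]),np.sin(q[0]); l=(c*w[0]+s*w[1],-s*w[0]+c*w[1],w[2])
        f=W(P,q)[2]; o+=[l[0]-f[0],l[1]-P[1],l[2]-f[1]]
    return np.array(o)
f=least_squares(res,[.25,0,0,.2,.4,.4,.1]); 
if __name__=="__main__":
    print(f.x.round(3),np.abs(f.fun).max(), np.linalg.svd(f.jac)[1])
    for q,_,_ in D[1:]:
        e,w,v=W(f.x,q);c,s=np.cos(q[0]),np.sin(q[0])
        print("elbow",(c*e[0],s*e[0],e[1]),"j4",(c*w[0],s*w[0],w[1]),"j5",v)
E
python3 fk.py; python3 -c "
from h import *
for z in(.25,.3,.35,.4,.45): print(z,plane('top',(530,95),z).round(3))"
```

```text
[0.302 0.079 0.01  0.276 0.584 0.395 0.191] 0.008224569800584836 [4.37988973 3.21121253 2.2762368  0.40792704 0.30748217 0.23284027
 0.08668738]
elbow (np.float64(0.13725099225059528), np.float64(-0.11490281697379598), np.float64(0.8350390332103886)) j4 (np.float64(0.42837354200451083), np.float64(-0.35862273843158704), np.float64(0.7275047514239046)) j5 (np.float64(0.558441701398017), np.float64(0.536356110909704))
elbow (np.float64(0.30079257722608677), np.float64(-0.22069742161134862), np.float64(0.7336314395297203)) j4 (np.float64(0.6141436102724042), np.float64(-0.4506092289116822), np.float64(0.6653156155747404)) j5 (np.float64(0.6950652639515105), np.float64(0.4861657377565401))
elbow (np.float64(0.3280099145378985), np.float64(-0.2391568600266533), np.float64(0.7055532055049638)) j4 (np.float64(0.6029580743594085), np.float64(-0.43962561313021625), np.float64(0.5057254064133061)) j5 (np.float64(0.6800904246136323), np.float64(0.32637636358877403))
elbow (np.float64(0.32844164073106996), np.float64(-0.23974709258928706), np.float64(0.7049109380407564)) j4 (np.float64(0.6031551971334967), np.float64(-0.44027518730877785), np.float64(0.5048201936100121)) j5 (np.float64(0.6800880372584347), np.float64(0.3256728178709777))
0.25 [ 0.75  -0.493  0.25 ]
0.3 [ 0.732 -0.466  0.3  ]
0.35 [ 0.713 -0.439  0.35 ]
0.4 [ 0.694 -0.412  0.4  ]
0.45 [ 0.675 -0.384  0.45 ]
```

The elbow is at about z 0.70, j4 about 0.46-0.50 and j5 about 0.28, within the gap between the big mills, so links stay clear. Lowering to pushing height.

Call:
drive_tool --plan '[[[0.8, 0.05, 0.46, 0, 0, 0, 0.3], [0.8, 0.05, 0.46, 0, 0, 0, 0.3], [0.8, 0.05, 0.46, 0, 0, 0, 0.3], [0.8, 0.05, 0.46, 0, 0, 0, 0.3], [0.8, 0.05, 0.46, 0, 0, 0, 0.3]]]'

```text
clock: 4.15
tcp_pos: [0.5926, -0.1896, 0.0172]
orientation: [0.362, 0.594, 0.63, -0.345]
wrist_force: [-0.2, 0.7, 0.4]
finger_gap: 0.0257
```

```bash
python3 -c "
from h import *
todo(30,np.append((MILL-EX*.05)[:2],.017),-1)
for n in('side','top'):
  im=env.read_camera(n)[:,:,::-1]; c=im[110:250,220:420] if n=='side' else im[140:280,250:450]
  cv2.imwrite(f'pics/{n}4.png',cv2.resize(c,None,fx=4,fy=4))"
```

```text
sgn -1 rot deg [0.1 0.  0.3] 0.3 | shift now-tool cm [ 2.5  -0.01 -4.3 ] | shift target-tool cm [ 2.5  -0.03 -4.3 ]
t 4.15 tcp [ 0.5926 -0.1896  0.0172] X [-0.032  0.499 -0.866] Y [ 0.998  0.057 -0.004] q [-0.629  0.789  0.178  1.313  0.394  0.815] F [-0.2  0.7  0.4] gap 0.0257 | tcp in spot [-0.3511 -0.0009]
```

View pics/top4.png

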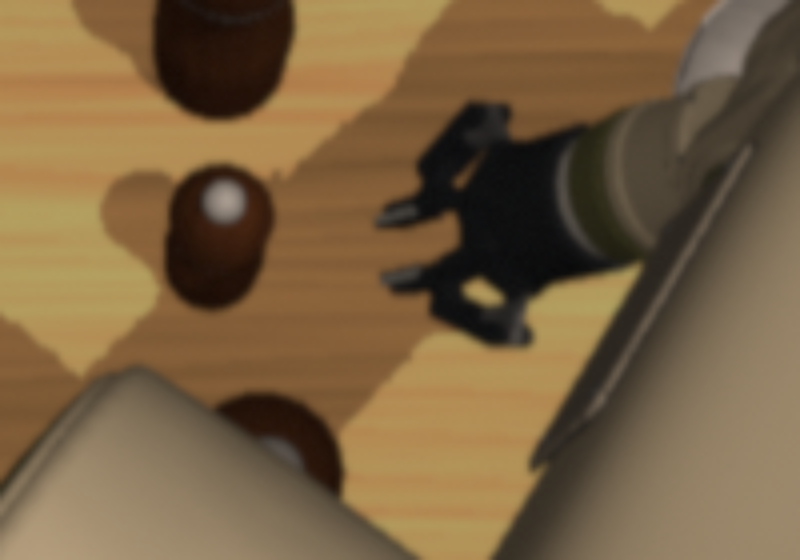

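View pics/side4.png

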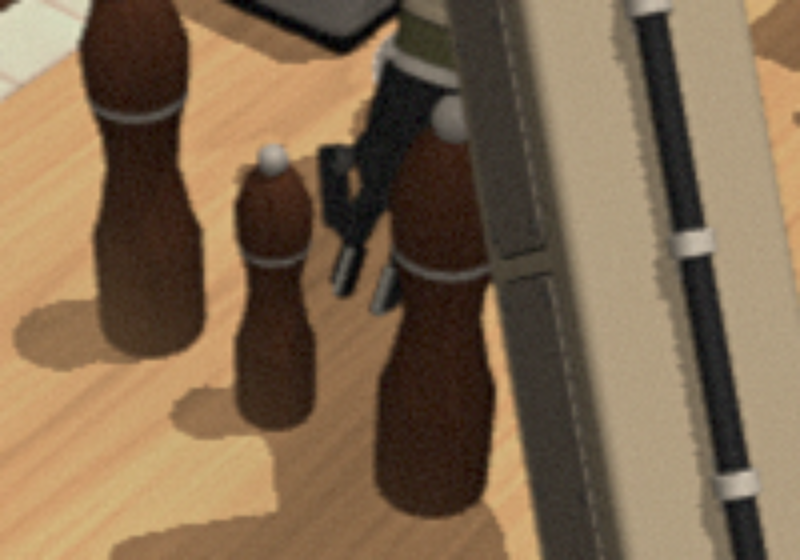

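The fingertips are level and centred behind the small mill (top crop: tips at about (400,245), mill base at about (210,275)). Advancing, slow near contact.

Call:
drive_tool --plan '[[[0.5, 0, -0.87, 0, 0, 0, 0.3], [0.5, 0, -0.87, 0, 0, 0, 0.3], [0.5, 0, -0.87, 0, 0, 0, 0.3], [0.5, 0, -0.87, 0, 0, 0, 0.3], [0.3, 0, -0.52, 0, 0, 0, 0.3]]]'

```text
clock: 4.67
tcp_pos: [0.5898, -0.1414, 0.0187]
orientation: [0.362, 0.593, 0.631, -0.344]
wrist_force: [-0.3, -0.6, 0.1]
finger_gap: 0.0254
```

Call:
drive_tool --plan '[[[0.2, 0, -0.35, 0, 0, 0, 0.3], [0.2, 0, -0.35, 0, 0, 0, 0.3], [0.2, 0, -0.35, 0, 0, 0, 0.3], [0.2, 0, -0.35, 0, 0, 0, 0.3], [0.2, 0, -0.35, 0, 0, 0, 0.3]]]'

```text
clock: 5.08
tcp_pos: [0.5888, -0.1232, 0.0181]
orientation: [0.362, 0.594, 0.63, -0.345]
wrist_force: [0.5, -0.5, -0.1]
finger_gap: 0.0257
```

Call:
drive_tool --plan '[[[0.2, 0, -0.35, 0, 0, 0, 0.3], [0.2, 0, -0.35, 0, 0, 0, 0.3], [0.2, 0, -0.35, 0, 0, 0, 0.3], [0.2, 0, -0.35, 0, 0, 0, 0.3], [0.2, 0, -0.35, 0, 0, 0, 0.3]]]'

```text
clock: 5.5
tcp_pos: [0.5876, -0.1031, 0.0182]
orientation: [0.362, 0.594, 0.63, -0.345]
wrist_force: [-0.2, -2.6, -0.2]
finger_gap: 0.0253
```

```bash
python3 -c "
from h import *
todo(30,S-EX*.033+UP*.017,-1)
for n in('side','top'):
  im=env.read_camera(n)[:,:,::-1]; c=im[110:320,170:450] if n=='side' else im[140:320,170:430]
  cv2.imwrite(f'pics/{n}5.png',cv2.resize(c,None,fx=2.8,fy=2.8))"
```

```text
sgn -1 rot deg [0.1 0.  0.3] 0.3 | shift now-tool cm [ 11.67   0.04 -20.  ] | shift target-tool cm [ 11.68  -0.05 -19.99]
t 5.5 tcp [ 0.5876 -0.1031  0.0182] X [-0.032  0.499 -0.866] Y [ 0.998  0.057 -0.004] q [-0.524  0.702  0.014  1.193  0.428  0.923] F [-0.2 -2.6 -0.2] gap 0.0253 | tcp in spot [-0.2645 -0.0005]
```

View pics/top5.png

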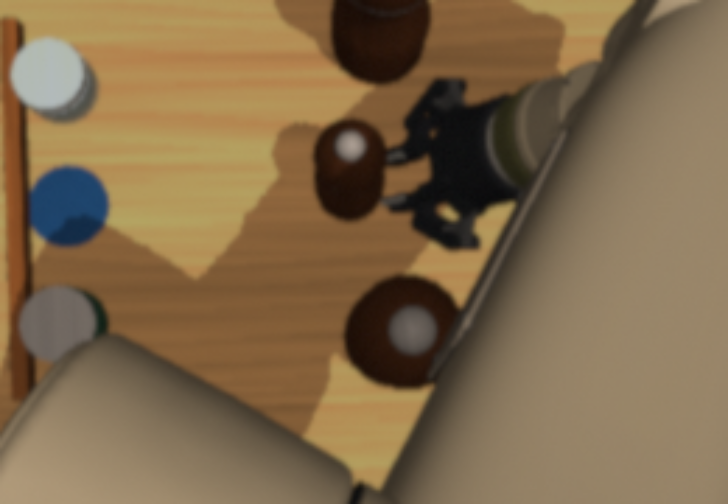

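View pics/side5.png

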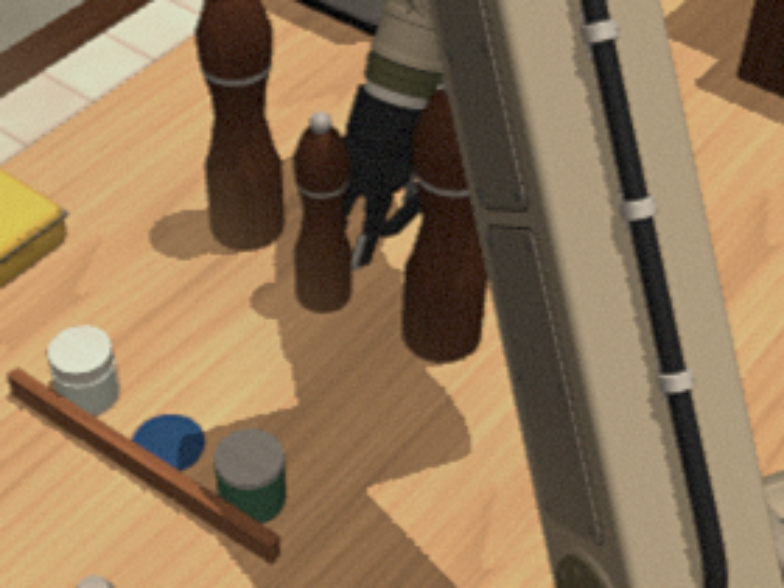

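```bash
cat >> h.py <<'E'
def ball():
    # bright grey ball on the small mill from the pictures: found near the predicted place
    s,p,r=cur(); g=p+EX*.036; g=np.array([g[0],g[1],.22]); o=[]
    for n in("side","top"):
        im=env.read_camera(n).astype(int); u,v=proj(n,g).astype(int)
        sub=im[max(v-14,0):v+15,u-14:u+15]; m=(sub.min(2)>85)&(sub.max(2)-sub.min(2)<30)
        bl,_=blobs(m,8); 
        b=min(bl,key=lambda t:np.hypot(*(t[2]-14))); o.append(b[2]+[u-14,max(v-14,0)]); print(n,o[-1].round(1),"pred",(u,v),"area",b[1][4])
    P,e=tri(*o); print("ball",P.round(4),"err",round(e,4),"in spot",np.round([(P-S)@EX,(P-S)@EY],4),"from tcp",np.round([(P-p)@EX,(P-p)@EY],4)); return P
E
python3 -c "
from h import *
ball()"
```

```text
side [283.9 153.1] pred (np.int64(282), np.int64(154)) area 31
top [295.6 191.4] pred (np.int64(292), np.int64(191)) area 70
ball [ 0.5854 -0.0714  0.22  ] err 0.0003 in spot [-0.2327  0.    ] from tcp [0.0311 0.0003]
```

Call:
drive_tool --plan '[[[0.3, 0, -0.52, 0, 0, 0, 0.3], [0.3, 0, -0.52, 0, 0, 0, 0.3], [0.3, 0, -0.52, 0, 0, 0, 0.3], [0.3, 0, -0.52, 0, 0, 0, 0.3], [0.3, 0, -0.52, 0, 0, 0, 0.3]]]'

```text
clock: 6.12
tcp_pos: [0.5858, -0.0725, 0.0182]
orientation: [0.362, 0.594, 0.63, -0.345]
wrist_force: [-0.3, -2.9, 0.5]
finger_gap: 0.0255
```

Call:
drive_tool --plan '[[[0.3, 0, -0.52, 0, 0, 0, 0.3], [0.3, 0, -0.52, 0, 0, 0, 0.3], [0.3, 0, -0.52, 0, 0, 0, 0.3], [0.3, 0, -0.52, 0, 0, 0, 0.3], [0.3, 0, -0.52, 0, 0, 0, 0.3]]]'

```text
clock: 6.53
tcp_pos: [0.5841, -0.0426, 0.0182]
orientation: [0.362, 0.594, 0.63, -0.345]
wrist_force: [1.0, -2.1, -0.2]
finger_gap: 0.0258
```

```bash
python3 -c "
from h import *
todo(30,S-EX*.028+UP*.017,-1)
ball()
for n in('side','top'): cv2.imwrite(f'pics/{n}6.png',env.read_camera(n)[:,:,::-1])
"
```

```text
sgn -1 rot deg [0.1 0.  0.3] 0.3 | shift now-tool cm [  8.9    0.05 -15.17] | shift target-tool cm [  8.9   -0.02 -15.17]
t 6.53 tcp [ 0.5841 -0.0426  0.0182] X [-0.033  0.499 -0.866] Y [ 0.998  0.057 -0.005] q [-0.442  0.652 -0.078  1.114  0.452  1.01 ] F [ 1.  -2.1 -0.2] gap 0.0258 | tcp in spot [-2.039e-01 -2.000e-04]
side [269.  165.9] pred (np.int64(267), np.int64(167)) area 40
top [261.2 194. ] pred (np.int64(260), np.int64(193)) area 68
ball [ 0.5804 -0.009   0.2232] err 0.0015 in spot [-0.1702  0.0017] from tcp [0.0337 0.0019]
```

View pics/side6.png

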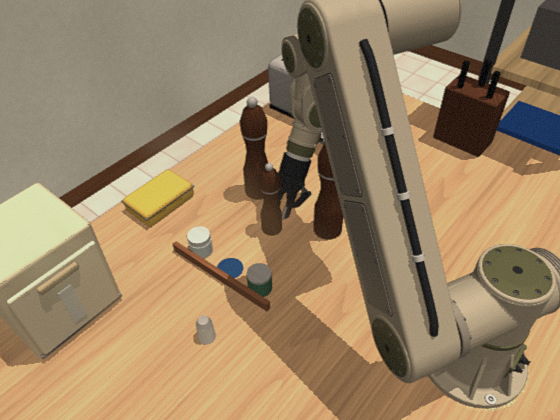

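View pics/top6.png

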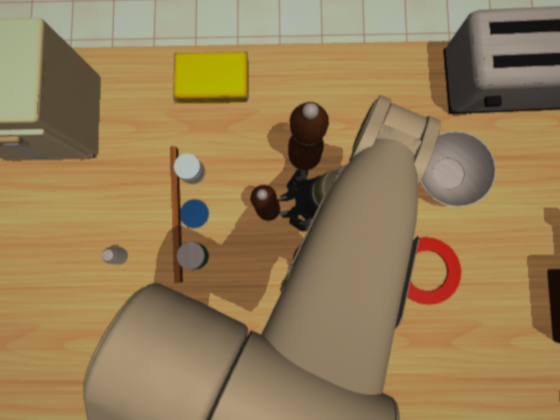

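The mill slides upright with the arm clear of both big mills. Top view: mill at (265,202), spot at (194,213). Continuing.

Call:
drive_tool --plan '[[[0.3, 0, -0.52, 0, 0, 0, 0.3], [0.3, 0, -0.52, 0, 0, 0, 0.3], [0.3, 0, -0.52, 0, 0, 0, 0.3], [0.3, 0, -0.52, 0, 0, 0, 0.3], [0.3, 0, -0.52, 0, 0, 0, 0.3]]]'

```text
clock: 7.15
tcp_pos: [0.5823, -0.0127, 0.0182]
orientation: [0.362, 0.594, 0.63, -0.345]
wrist_force: [0.8, -1.7, -0.2]
finger_gap: 0.0257
```

Call:
drive_tool --plan '[[[0.3, 0, -0.52, 0, 0, 0, 0.3], [0.3, 0, -0.52, 0, 0, 0, 0.3], [0.3, 0, -0.52, 0, 0, 0, 0.3], [0.3, 0, -0.52, 0, 0, 0, 0.3], [0.3, 0, -0.52, 0, 0, 0, 0.3]]]'

```text
clock: 7.57
tcp_pos: [0.5806, 0.0173, 0.0182]
orientation: [0.362, 0.594, 0.63, -0.345]
wrist_force: [-0.5, -2.5, -0.8]
finger_gap: 0.0256
```

Call:
drive_tool --plan '[[[0.3, 0, -0.52, 0, 0, 0, 0.3], [0.3, 0, -0.52, 0, 0, 0, 0.3], [0.3, 0, -0.52, 0, 0, 0, 0.3], [0.3, 0, -0.52, 0, 0, 0, 0.3], [0.3, 0, -0.52, 0, 0, 0, 0.3]]]'

```text
clock: 7.98
tcp_pos: [0.5789, 0.0472, 0.0182]
orientation: [0.362, 0.594, 0.63, -0.345]
wrist_force: [-0.2, -2.4, -0.3]
finger_gap: 0.0255
```

```bash
python3 -c "
from h import *
todo(30,S-EX*.028+UP*.017,-1)
ball()
for n in('side','top'): cv2.imwrite(f'pics/{n}7.png',env.read_camera(n)[:,:,::-1])
"
```

```text
sgn -1 rot deg [0.1 0.  0.3] 0.3 | shift now-tool cm [ 4.4   0.05 -7.38] | shift target-tool cm [ 4.4   0.01 -7.38]
t 7.98 tcp [0.5789 0.0472 0.0182] X [-0.033  0.499 -0.866] Y [ 0.998  0.057 -0.005] q [-0.307  0.593 -0.183  1.001  0.485  1.157] F [-0.2 -2.4 -0.3] gap 0.0255 | tcp in spot [-1.139e-01  1.000e-04]
side [245.1 187.3] pred (np.int64(243), np.int64(188)) area 32
top [212.2 197.3] pred (np.int64(211), np.int64(197)) area 65
ball [0.5753 0.0804 0.2214] err 0.0022 in spot [-0.0806  0.002 ] from tcp [0.0333 0.0018]
```

View pics/side7.png

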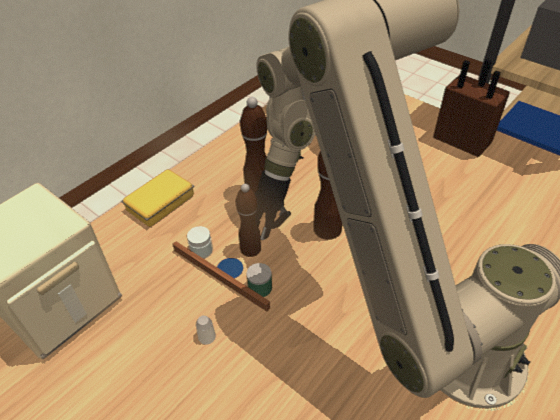

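View pics/top7.png

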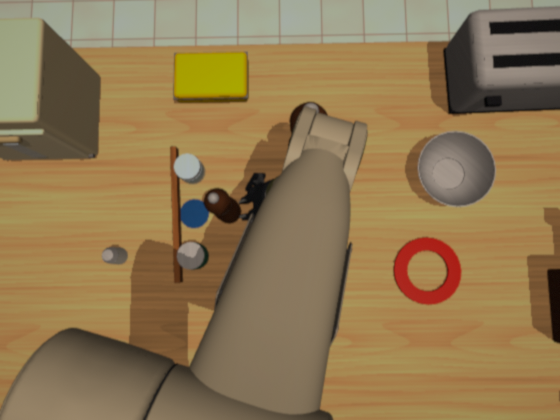

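Call:
drive_tool --plan '[[[0.3, 0, -0.52, 0, 0, 0, 0.3], [0.3, 0, -0.52, 0, 0, 0, 0.3], [0.3, 0, -0.52, 0, 0, 0, 0.3], [0.3, 0, -0.52, 0, 0, 0, 0.3], [0.3, 0, -0.52, 0, 0, 0, 0.3]]]'

```text
clock: 8.6
tcp_pos: [0.5773, 0.0772, 0.0183]
orientation: [0.362, 0.594, 0.63, -0.345]
wrist_force: [0.9, -1.3, -0.5]
finger_gap: 0.0256
```

Call:
drive_tool --plan '[[[0.3, 0, -0.52, 0, 0, 0, 0.3], [0.3, 0, -0.52, 0, 0, 0, 0.3], [0.3, 0, -0.52, 0, 0, 0, 0.3], [0.3, 0, -0.52, 0, 0, 0, 0.3], [0.3, 0, -0.52, 0, 0, 0, 0.3]]]'

```text
clock: 9.02
tcp_pos: [0.5755, 0.1072, 0.0183]
orientation: [0.362, 0.594, 0.63, -0.345]
wrist_force: [1.0, -2.0, 0.6]
finger_gap: 0.0257
```

Call:
drive_tool --plan '[[[0.15, 0, -0.26, 0, 0, 0, 0.3], [0.15, 0, -0.26, 0, 0, 0, 0.3], [0.15, 0, -0.26, 0, 0, 0, 0.3], [0.15, 0, -0.26, 0, 0, 0, 0.3], [0.15, 0, -0.26, 0, 0, 0, 0.3]]]'

```text
clock: 9.43
tcp_pos: [0.5748, 0.1217, 0.0183]
orientation: [0.362, 0.594, 0.63, -0.345]
wrist_force: [-0.4, -2.1, -0.6]
finger_gap: 0.0255
```

```bash
python3 -c "
from h import *
todo(30,S-EX*.030+UP*.017,-1)
ball()
for n in('side','top'):
  im=env.read_camera(n)[:,:,::-1]; c=im[170:330,150:350] if n=='side' else im[130:290,90:290]
  cv2.imwrite(f'pics/{n}8.png',cv2.resize(c,None,fx=3.5,fy=3.5))
"
```

```text
sgn -1 rot deg [0.  0.  0.3] 0.3 | shift now-tool cm [ 0.58  0.03 -0.75] | shift target-tool cm [ 0.58  0.03 -0.75]
t 9.43 tcp [0.5748 0.1217 0.0183] X [-0.032  0.499 -0.866] Y [ 0.998  0.057 -0.004] q [-0.185  0.558 -0.243  0.911  0.506  1.293] F [-0.4 -2.1 -0.6] gap 0.0255 | tcp in spot [-0.0394  0.0003]
side [223.4 206.4] pred (np.int64(221), np.int64(206)) area 32
top [172.7 200. ] pred (np.int64(170), np.int64(199)) area 65
ball [0.572  0.1538 0.2188] err 0.0011 in spot [-0.0071  0.0014] from tcp [0.0322 0.001 ]
```

View pics/side8.png

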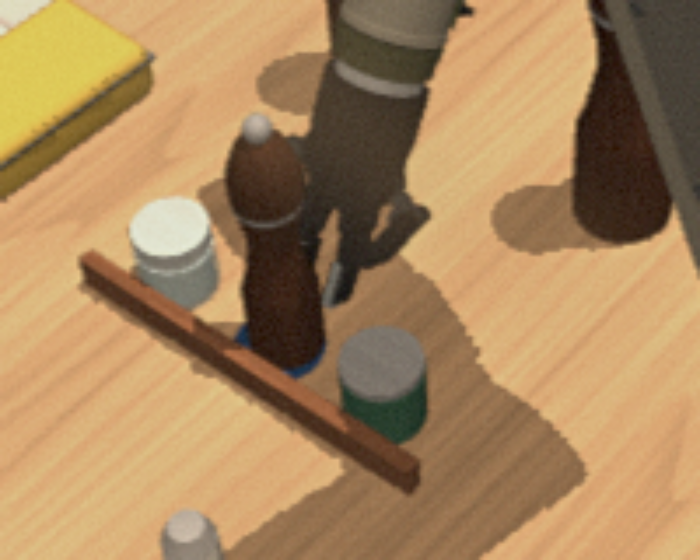

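View pics/top8.png

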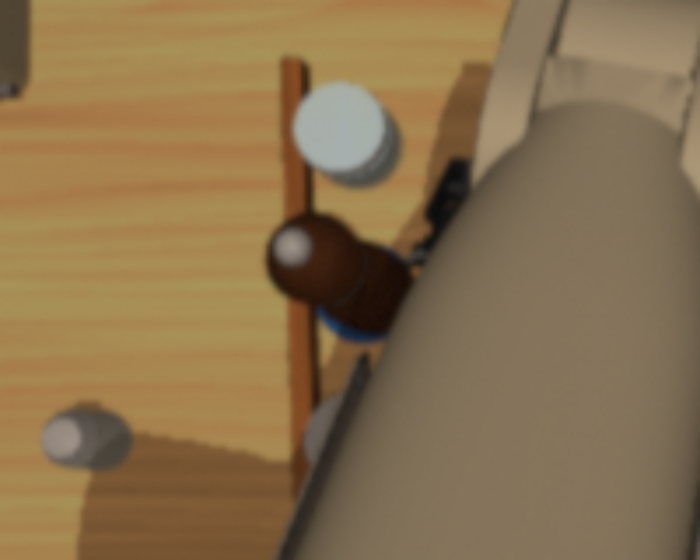

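Call:
drive_tool --plan '[[[0.07, 0, -0.13, 0, 0, 0, 0.3], [0.07, 0, -0.13, 0, 0, 0, 0.3], [0.07, 0, -0.13, 0, 0, 0, 0.3], [0.07, 0, -0.13, 0, 0, 0, 0.3], [0.07, 0, -0.13, 0, 0, 0, 0.3]]]'

```text
clock: 10.05
tcp_pos: [0.5742, 0.129, 0.0184]
orientation: [0.362, 0.594, 0.63, -0.345]
wrist_force: [0.3, -1.7, -0.2]
finger_gap: 0.0257
```

Call:
drive_tool --plan '[[[0.03, 0, -0.05, 0, 0, 0, 0.3], [0.03, 0, -0.05, 0, 0, 0, 0.3], [0.03, 0, -0.05, 0, 0, 0, 0.3], [0, 0, 0, 0, 0, 0, 0.3], [0, 0, 0, 0, 0, 0, 0.3]]]'

```text
clock: 10.47
tcp_pos: [0.5741, 0.1308, 0.0184]
orientation: [0.362, 0.594, 0.63, -0.345]
wrist_force: [0.3, -1.9, -1.0]
finger_gap: 0.0258
```

```bash
python3 -c "
from h import *
todo(30,S-EX*.030+UP*.017,-1)
ball()
"
```

```text
sgn -1 rot deg [ 0.1 -0.   0.3] 0.3 | shift now-tool cm [0.14 0.05 0.05] | shift target-tool cm [0.14 0.05 0.05]
t 10.47 tcp [0.5741 0.1308 0.0184] X [-0.033  0.499 -0.866] Y [ 0.998  0.057 -0.005] q [-0.17   0.555 -0.249  0.901  0.508  1.31 ] F [ 0.3 -1.9 -1. ] gap 0.0258 | tcp in spot [-0.0303  0.0005]
side [220.4 208.7] pred (np.int64(218), np.int64(209)) area 37
top [168.1 200.3] pred (np.int64(165), np.int64(200)) area 63
ball [0.572  0.1626 0.2183] err 0.0002 in spot [0.0017 0.0009] from tcp [0.0319 0.0004]
```

Call:
drive_tool --plan '[[[0.025, 0, -0.04, 0, 0, 0, 0.3], [0.025, 0, -0.04, 0, 0, 0, 0.3], [0.025, 0, -0.04, 0, 0, 0, 0.3], [0, 0, 0, 0, 0, 0, 0.3], [0, 0, 0, 0, 0, 0, 0.3]]]'

```text
clock: 10.98
tcp_pos: [0.5742, 0.1321, 0.0184]
orientation: [0.362, 0.594, 0.63, -0.345]
wrist_force: [-0.3, -1.1, -0.6]
finger_gap: 0.0258
```

Call:
drive_tool --plan '[[[0.025, 0, -0.04, 0, 0, 0, 0.3], [0.025, 0, -0.04, 0, 0, 0, 0.3], [0, 0, 0, 0, 0, 0, 0.3], [0, 0, 0, 0, 0, 0, 0.3], [0, 0, 0, 0, 0, 0, 0.3]]]'

```text
clock: 11.4
tcp_pos: [0.5742, 0.1327, 0.0183]
orientation: [0.362, 0.594, 0.63, -0.345]
wrist_force: [1.2, -6.2, -0.7]
finger_gap: 0.0255
```

```bash
python3 -c "
from h import *
todo(30,S-EX*.030+UP*.017,-1)
ball()
"
```

```text
sgn -1 rot deg [0.  0.  0.3] 0.3 | shift now-tool cm [0.03 0.03 0.21] | shift target-tool cm [0.03 0.03 0.21]
t 11.4 tcp [0.5742 0.1327 0.0183] X [-0.032  0.498 -0.866] Y [ 0.998  0.057 -0.004] q [-0.166  0.554 -0.25   0.898  0.508  1.315] F [ 1.2 -6.2 -0.7] gap 0.0255 | tcp in spot [-0.0284  0.0003]
side [220.1 209.1] pred (np.int64(218), np.int64(209)) area 37
top [167.3 200.5] pred (np.int64(164), np.int64(200)) area 63
ball [0.5716 0.1641 0.2185] err 0.0003 in spot [0.0031 0.0012] from tcp [0.0315 0.0009]
```

Force rose to 6.2 N, with the axis at x = 3.1 mm: the mill touches the rail. Backing off straight, slowly first.

Call:
drive_tool --plan '[[[-0.1, 0, 0.17, 0, 0, 0, 0.3], [-0.2, 0, 0.35, 0, 0, 0, 0.3], [-0.3, 0, 0.52, 0, 0, 0, 0.3], [-0.5, 0, 0.87, 0, 0, 0, 0.3], [-0.5, 0, 0.87, 0, 0, 0, 0.3]]]'

```text
clock: 11.92
tcp_pos: [0.5759, 0.1005, 0.0184]
orientation: [0.362, 0.594, 0.631, -0.344]
wrist_force: [0.5, -0.1, -0.2]
finger_gap: 0.0253
```

Call:
drive_tool --plan '[[[-0.7, 0, 1.21, 0, 0, 0, 0.3], [-0.7, 0, 1.21, 0, 0, 0, 0.3], [-0.7, 0, 1.21, 0, 0, 0, 0.3], [-0.7, 0, 1.21, 0, 0, 0, 0.3], [-0.7, 0, 1.21, 0, 0, 0, 0.3]]]'

```text
clock: 12.33
tcp_pos: [0.58, 0.0296, 0.0184]
orientation: [0.362, 0.594, 0.63, -0.345]
wrist_force: [-1.5, -0.6, 0.2]
finger_gap: 0.0257
```

Call:
drive_tool --plan '[[[-1.3, 0, -0.75, 0, 0, 0, 0.3], [-1.3, 0, -0.75, 0, 0, 0, 0.3], [-1.3, 0, -0.75, 0, 0, 0, 0.3], [-1.3, 0, -0.75, 0, 0, 0, 0.3], [-1.3, 0, -0.75, 0, 0, 0, 0.3]]]'

```text
clock: 12.75
tcp_pos: [0.5803, 0.0302, 0.0941]
orientation: [0.362, 0.594, 0.63, -0.345]
wrist_force: [-0.0, 0.2, -0.4]
finger_gap: 0.026
```

```bash
python3 -c "
from h import *
todo(30,S-EX*.030+UP*.017,-1)
for n in('side','top'):
  cv2.imwrite(f'pics/{n}9.png',env.read_camera(n)[:,:,::-1])
"
```

```text
sgn -1 rot deg [ 0.  -0.   0.3] 0.3 | shift now-tool cm [11.72  0.04 -4.89] | shift target-tool cm [11.72 -0.03 -4.89]
t 12.75 tcp [0.5803 0.0302 0.0941] X [-0.032  0.499 -0.866] Y [ 0.998  0.056 -0.005] q [-0.333  0.526 -0.087  1.177  0.479  1.128] F [-0.   0.2 -0.4] gap 0.026 | tcp in spot [-0.131  -0.0003]
```

View pics/side9.png

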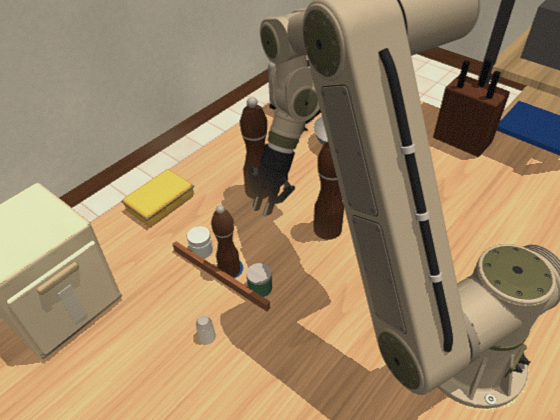

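View pics/top9.png

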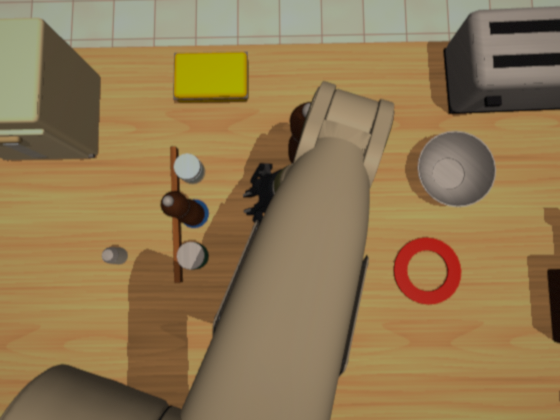

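The mill stands upright on the spot at the rail: side (228,245), top (185,208). I raise the tool further, then make the final check.

Call:
drive_tool --plan '[[[-1.7, 0, -1.0, 0, 0, 0, 0.3], [-1.7, 0, -1.0, 0, 0, 0, 0.3], [-1.7, 0, -1.0, 0, 0, 0, 0.3], [-1.7, 0, -1.0, 0, 0, 0, 0.3], [-1.7, 0, -1.0, 0, 0, 0, 0.3]]]'

```text
clock: 13.27
tcp_pos: [0.5803, 0.0316, 0.1918]
orientation: [0.362, 0.594, 0.631, -0.345]
wrist_force: [0.8, -0.7, -0.1]
finger_gap: 0.0253
```

Call:
drive_tool --plan '[[[0, 0, 0, 0, 0, 0, 0.3], [0, 0, 0, 0, 0, 0, 0.3], [0, 0, 0, 0, 0, 0, 0.3], [0, 0, 0, 0, 0, 0, 0.3], [0, 0, 0, 0, 0, 0, 0.3]]]'

```text
clock: 13.68
tcp_pos: [0.58, 0.0321, 0.1906]
orientation: [0.361, 0.594, 0.631, -0.345]
wrist_force: [-0.2, 0.3, 0.1]
finger_gap: 0.0256
```

```bash
python3 - <<'E'
from h import *
import h
t=S+EX*.003
o=cur
h.cur=lambda:(None,t-EX*.036,None)
P=ball(); h.cur=o
s=env.get_state(); print(s["clock"],s["tcp_pos"],s["wrist_force"],np.abs(s["qvel"]).max())
for n,box in(("top",(90,140,215,290)),("side",(165,220,280,350))):
    a=cv2.imread(f"pics/{n}0.png"); b=env.read_camera(n)[:,:,::-1].copy(); cv2.imwrite(f"pics/{n}10.png",b)
    x0,y0,x1,y1=box; c=np.hstack([a[y0:y1,x0:x1],b[y0:y1,x0:x1]]); cv2.imwrite(f"pics/cmp_{n}.png",cv2.resize(c,None,fx=3.2,fy=3.2))
E
```

```text
side [220.  209.6] pred (np.int64(219), np.int64(208)) area 31
top [167.4 200.5] pred (np.int64(167), np.int64(199)) area 62
ball [0.5718 0.1643 0.2169] err 0.0004 in spot [0.0033 0.001 ] from tcp [0.0363 0.001 ]
13.7833 [0.58019704 0.03214404 0.19103932] [-0.41019782  0.40997487  0.48925988] 0.008097460148763695
```

View pics/cmp_side.png

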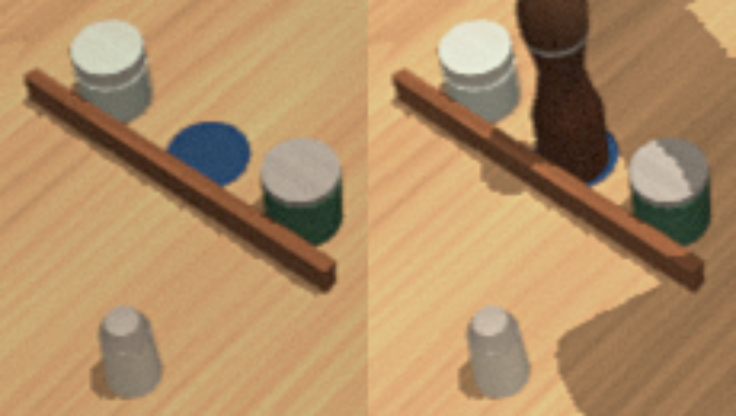

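View pics/cmp_top.png

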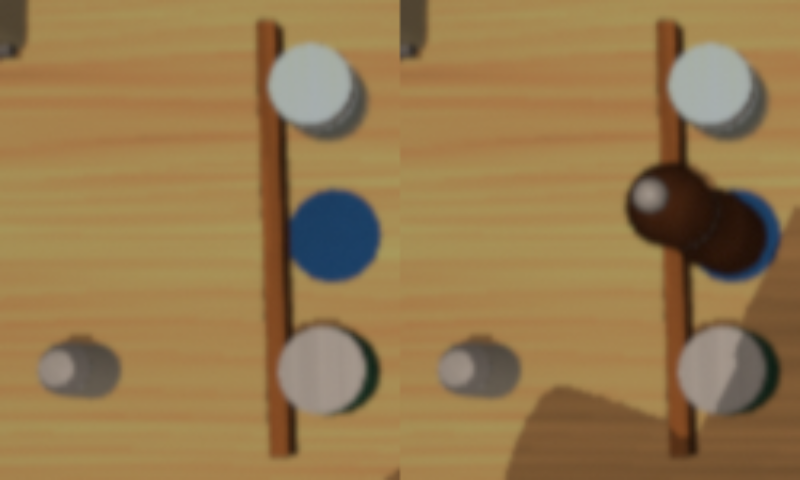

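View pics/side10.png

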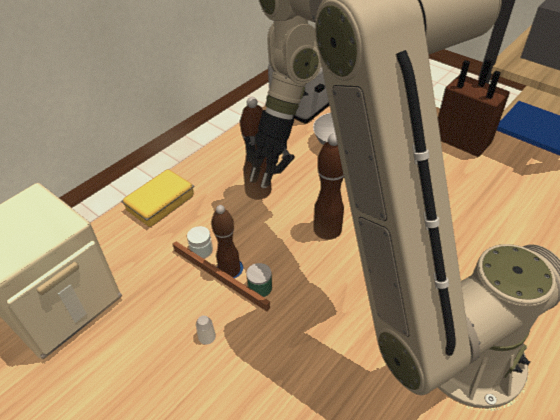

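The before and after crops match for jar, tin, shaker and rail. The mill's axis is at x = +3.3 mm, y = +1.0 mm, upright, and the gripper is clear. Handing in.

```bash
python3 -c "
from workcell import env
print(env.hand_in())"
```

```text
the job is handed in; nothing more can be done
None
```

I pushed the smallest of the three mills, the middle one, about 25 cm along the shelf onto the middle blue spot and handed the job in. I used two slightly opened fingers leaning 30°, with the tip at about 18 mm height. Push force was about 2 N, rising to 6 N when the mill met the rail. I then backed straight off and raised the tool.

- **Mill position:** the last measurement put its axis at x = +3.3 mm (touching is 3 mm) and y = +1.0 mm from the spot's centre. This was taken from the ball on top, seen in both cameras.
- **Upright:** it looked upright, but I did not measure the tilt angle separately.
- **Bystanders:** the before and after crops of the jar, tin, shaker and rail look identical. The bowl, ring and two large mills were only seen in the full views and looked unmoved; I did not measure them.
- **Robot:** the tool was clear, with wrist force close to zero, and the job was handed in at about 14 s.
- **Disagreements:** no check failed. The ball's height read 217–223 mm in different pictures, which I put down to measuring noise.

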